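# Tip a carton onto its base and slide it up to the bench stop

### The job

The small brown carton stands on its end in front of the bench stop. Push it over towards the stop so that it lies on its base with the taped lid up, then push it gently along the bench until its leading end is flush against the rubber face of the stop. Never lift it off the bench or crush it against the stop, leave the reel, the bottle and the tape roll alone, and finish clear of everything.

Things in the scene. Friction and masses are not known exactly. Their poses are not given: they have to be found in the camera images.
- carton: solid brown carton, a tan tape strip along its lid, 60 mm (own x) x 85 (own y) x 45 (own z), about 80 g. Origin: centre of its 60 x 85 mm base; own z points from base to lid. It starts standing on a 60 x 45 mm end, origin 42 mm up, own y up, own z level and away from the stop (within 0.25 rad), base 130 to 165 mm before it. Lying on its base, own y points about towards the stop
- carton_far (a point): point on the carton at own (0, 42, 0) mm: middle of the base's edge on the end that is up at the start and that leads, towards the stop, once the carton lies on its base. A leading corner can bind on the rubber if the carton arrives skewed; pushed with a wide contact across the trailing end it turns square on the way
- carton_lid (a point): centre of the carton's lid face, own (0, 0, 45) mm. Friction on the bench is about 0.6: pushed level on this face, well above mid-height, the standing carton tips about the foot of its base rather than slides
- stop: bench stop screwed down to the bench (rigid; press under 35 N): aluminium angle, 124 mm long, 34 mm high, its front covered with black rubber. Origin: middle of the foot of the rubber face, on the bench. Own x points level from the front face backwards, that is the way the carton is pushed; own y runs along the face (rubber from -60 to +60 mm); own z up
- solder_reel: blue reel of solder wire standing on its flange, 60 mm across, 56 mm high; origin at the centre of its underside; leave alone. Fixed things stand near too: a soldering iron whose blue handle slopes up out of its stand between reel and bottle, a 75 mm high card rack on the robot's side of the stop, and a board vice beyond
- flux_bottle: white and yellow bottle with a red pointed cap, 36 mm across, 88 mm high; origin at the centre of its underside; leave alone
- tape_roll: roll of tan tape lying flat, 70 mm across, 18 mm high; origin at the centre of its underside; leave alone

How it is judged:
By the outcome, as a careful person would: the job done as asked, in the order asked, and still so for the second after the job is handed in, with the robot touching nothing.
It also fails if it takes over 38 s, if anything falls off the work surface, if the arm or the gripper's body presses on something with over 40 N, if the wrist force passes 120 N, or if a joint passes its speed limit or range.

### The arm

A 7-joint arm with a two-finger parallel gripper is mounted at the origin on a cart in front of the work surface, level with it; the furniture and walls round the work are solid. World frame = base frame: x ahead of the robot, y to its left, z up, the work surface at z = 0. Lengths are in m, angles in rad, forces in N, time in s.
With the tool pointing down it reaches from about 0.425 to 0.875 m from the base axis. Payload 4.7 kg.
Tool frame: the origin (TCP) lies at the very end of the fingers, on their centre line; the grasp point (between the pads) lies 19 mm behind it; x points along the fingers, y is the direction in which the jaws open and shut, and the axes are right-handed (so a half turn about x gives the same grasp; the last joint's range is limited). The gripper opens to 87 mm and grips with 3 to 60 N. Pads are 19 mm wide; open, the fingers measure 117 mm over their backs; the gripper's body (75 mm by 190 mm) begins 51 mm behind the grasp point.
Start: joints at [-1.146, 0.321, -0.07, 1.45, 0.023, 1.371, -0.057], TCP at [0.26, 0.596, 0.223] pointing down, gripper open.
Joint ranges: [-2.86, 2.86], [-0.3, 2.09], [-1.38, 1.24], [0.06, 2.45], [-1.56, 4.7], [0.09, 2.05], [-2.69, 2.69]. Speed limits (rad/s): [2.57, 2.57, 3.14, 3.14, 3.14, 3.14, 3.14].

### API

Orientations are given as a rotation vector (axis times angle).
In Python, from bench import ctrl gives the robot as it stands.
- The arm moves only by the tool step_arm, never from a script. Its argument "increments" is one flat list of numbers, 6 for each row, row after row: the shift along the tool's x, y, z in cm, then the turn, a rotation vector about the tool's x, y, z in rad. In form: [tx, ty, tz, ax, ay, az, tx, ty, tz, ax, ay, az, ...]. A call has 1 to 12 rows; each row shifts and turns the commanded pose from where the row before left it, along the tool's axes as they then stand; what a row does not reach is not made up. A row lasts 1/8 s, in which the tool goes at most 62.5 mm and 10.7 degrees, less where a joint would pass 70% of its speed; a pose out of reach is approached as far as the arm can. A call with a gripper value outside its range is refused whole. "fingers" is the opening in per cent of the stroke, from 0 (shut) to 100 (fully open), set as the call begins (left out, the last holds). The fingers move at their own pace and stop on an object; "force" is the grip in N (left out, the last holds). Time passes only in rows, so rows that do not move let the fingers close. It gives the time, the measured TCP pose, the force and the opening at its end, in the units of the state.
- ctrl.get_state(): the state, without advancing time (a new reading comes with each control period).
- ctrl.get_image(name): name is "side" or "top"; returns the picture (400x640x3 uint8, red, green, blue); there is no depth.
- ctrl.camera_params(name): a dict with "vertical_fov" (degrees; the focal length in pixels is half the picture's height over the tangent of half this angle, whatever the lens; pixels are square), "cx", "cy" (the principal point, pixels), "k1" (the pictures are not rectified: a ray, as slopes to the right and down, at radius r is drawn at 1 + k1 r^2 times it, then the intrinsics apply), "R" (3x3) and "t" (3): a world point X has camera coordinates R X + t. Camera axes: x right, y down, z forward; pixel columns grow to the right and rows downward; lengths in m; the calibration is good to about 2 mm. A picture is of the moment at which its call begins. camera_params takes no time and is no camera call.
- ctrl.close_job(): hands the job in, once; it reports no verdict.
Trained networks look in the newest picture that a camera, given by its name, has taken for a name from the list of things; names that differ only in an ending like _2 or _b are one class to them, and where a whole thing is asked for, a point or a joint stands for the part that bears it (a point fixed in the world has none). Each returns a list of dicts, best first, with "score" (0 to 1); they miss things now and then, are a little off and sometimes report something else, mostly with a low value. They report only what shows in the picture. A call takes as long as a camera call.
- ctrl.search_frame(camera, name): "xyz" ([x, y, z] in m, in the coordinates of the camera as it stood for that picture, good to about 4 mm: the middle of the surface that is visible of it).
- ctrl.silhouettes(camera, name): "pixels" (400x640 bool, what is visible of it).
- ctrl.spot_point(camera, name): "xyz" ([x, y, z] in m, in the coordinates of the camera as it stood for that picture, good to about 4 mm: a listed point, or the origin of a listed thing).
The state is a dict: "time": time; "joint_positions": joint angles; "qd": joint speeds; "joint_torque": joint torques, N m; "position": TCP position; "tool_rot": TCP orientation; "ft_force": force on the tool from outside, world axes, zero at the start; "torque": the same for the moment, N m; "grip_width": opening from 0.0 (shut) to 1.0 (fully open).
Only numpy, scipy, OpenCV 4.12 (cv2) and the standard library are available. Lean on these libraries where they do the work, as an engineer would, in place of code of your own. Each camera call takes 0.05 s, during which the arm holds its last target.

## Working session

There is one attempt and no reset: what is moved stays moved. The work goes in short steps, Python scripts to look and compute and a tool call to move; the robot and the scene stay as the last step left them, time stands still between calls to the robot, and variables do not carry over. Pictures are saved under pics/ and viewed, and the job is handed in when it is done.

Besides the shell and the picture viewer there is one more tool, called after "Emit:" as name(argument=value, ...) on one line, values as JSON. step_arm: Moves the arm, as the interface text tells. Its arguments: {"type":"object","properties":{"increments":{"type":"array","items":{"type":"number"}},"fingers":{"type":"number"},"force":{"type":"number"}},"required":["increments"]}

```bash
mkdir -p pics; ls
python3 - <<'E'
from bench import ctrl
import cv2,numpy as np
print(ctrl.get_state())
for n in("side","top"):
    im=ctrl.get_image(n); cv2.imwrite(f"pics/{n}0.png",im[:,:,::-1])
    p=ctrl.camera_params(n); print(n,p)
    R=np.array(p["R"]);t=np.array(p["t"])
    for o in("carton","carton_far","carton_lid","stop","solder_reel","flux_bottle","tape_roll"):
        for d in ctrl.spot_point(n,o)[:1]:
            print(o,round(d["score"],2),np.round(R.T@(np.array(d["xyz"])-t),4))
print(ctrl.get_state()["time"])
E
```

```text
pics
{'time': 0.0, 'joint_positions': array([-1.14588252,  0.32181872, -0.07009789,  1.45168924,  0.02262623,
        1.37077582, -0.05687872]), 'qd': array([-0.00070529, -0.00069447,  0.00040716, -0.00078872,  0.00161999,
       -0.00027179, -0.001647  ]), 'joint_torque': array([ 7.61407173e-04, -4.91290677e+01, -4.03166050e-01, -3.12531424e+01,
       -6.36495254e-02,  4.37367812e-02,  1.98516468e-04]), 'position': array([0.25940703, 0.59538979, 0.22145724]), 'tool_rot': array([ 0.32070997,  1.54694885, -0.32368742]), 'ft_force': array([-0.10624288,  0.12219451,  0.16764203]), 'torque': array([ 0.03091677, -0.00083309,  0.00875759]), 'grip_width': 1.0014853531375563}
side {'vertical_fov': 56.15684432696362, 'cx': 314.79872257189487, 'cy': 201.84623965057307, 'k1': 0.021113712029358935, 'R': array([[-0.99875376, -0.0474594 , -0.01544438],
       [-0.00539325,  0.41026686, -0.91194957],
       [ 0.0496169 , -0.91072977, -0.41001153]]), 't': array([ 0.59461798, -0.05947372,  1.15301631])}
carton 0.79 [0.5918 0.3493 0.0396]
carton_far 0.76 [0.5901 0.3505 0.0835]
carton_lid 0.95 [0.5692 0.3962 0.0433]
stop 0.72 [0.6841 0.2373 0.0014]
solder_reel 0.63 [ 0.4757  0.1995 -0.0014]
tape_roll 0.72 [ 0.4549  0.4809 -0.0022]
top {'vertical_fov': 51.99187041084548, 'cx': 308.6425725665644, 'cy': 198.6305360329477, 'k1': -0.03822750683259551, 'R': array([[ 0.00669094, -0.99939899, -0.034013  ],
       [-0.98682108, -0.00109973, -0.16181143],
       [ 0.16167678,  0.03464742, -0.98623536]]), 't': array([0.34630131, 0.57103412, 0.80775609])}
carton 0.83 [0.59   0.3531 0.0377]
carton_far 0.63 [0.5882 0.3557 0.0854]
carton_lid 0.62 [0.5727 0.3913 0.0452]
stop 0.69 [0.6861 0.2376 0.0034]
solder_reel 0.94 [ 0.4699  0.1928 -0.0017]
flux_bottle 0.71 [ 5.522e-01  4.747e-01 -3.000e-04]
tape_roll 0.75 [0.4553 0.4729 0.0028]
0.8
```

View pics/side0.png

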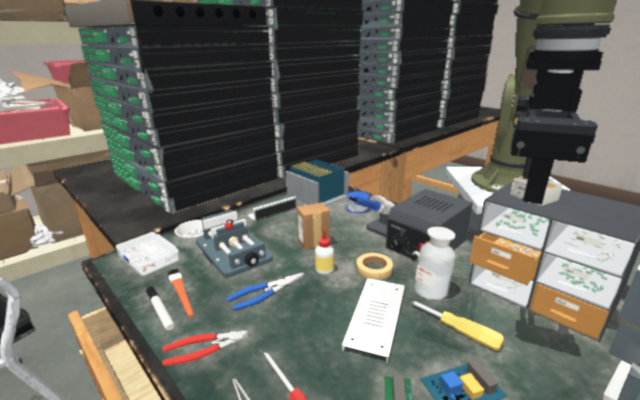

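View pics/top0.png

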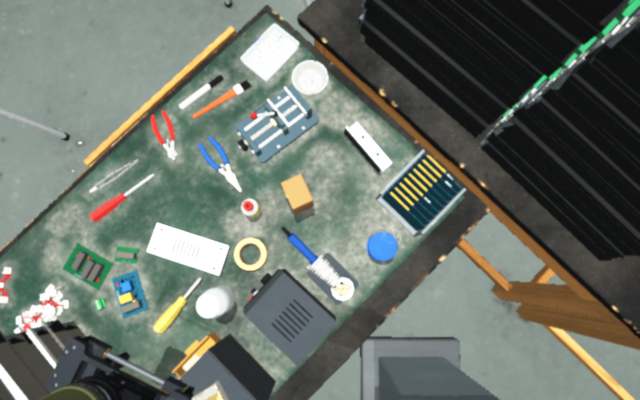

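The carton stands at about (312,226) in the side view and (297,193) in the top view. The stop is at (368,147) in the top view. The iron handle's free end is at (284,229), close to the carton, so I'll measure the details and heights next.

```bash
cat > h.py <<'E'
import numpy as np,cv2
from bench import ctrl
def K(p):
    f=200/np.tan(np.radians(p["vertical_fov"])/2); return f
def ray(n,u,v):
    p=ctrl.camera_params(n);f=K(p);R=np.array(p["R"]);t=np.array(p["t"])
    d=np.array([(u-p["cx"])/f,(v-p["cy"])/f]);s=d.copy()
    for _ in range(20): s=d/(1+p["k1"]*(s@s))
    return -R.T@t, R.T@np.array([s[0],s[1],1.])
def atz(n,u,v,z):
    c,d=ray(n,u,v); return c+d*(z-c[2])/d[2]
def proj(n,X):
    p=ctrl.camera_params(n);f=K(p)
    c=np.array(p["R"])@np.array(X)+np.array(p["t"]);s=c[:2]/c[2];s=s*(1+p["k1"]*(s@s))
    return s*f+[p["cx"],p["cy"]]
def tri(a,b):
    c1,d1=ray("side",*a);c2,d2=ray("top",*b)
    A=np.stack([d1,-d2],1);s=np.linalg.lstsq(A,c2-c1,rcond=None)[0]
    return (c1+s[0]*d1+c2+s[1]*d2)/2,np.linalg.norm(c1+s[0]*d1-c2-s[1]*d2)
E
python3 - <<'E'
import cv2
a=cv2.imread("pics/side0.png");b=cv2.imread("pics/top0.png")
cv2.imwrite("pics/sc.png",cv2.resize(a[160:300,220:420],None,fx=4,fy=4,interpolation=cv2.INTER_CUBIC))
cv2.imwrite("pics/tc.png",cv2.resize(b[100:300,220:460],None,fx=3,fy=3,interpolation=cv2.INTER_CUBIC))
E
```

```text
(no output)
```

View pics/sc.png

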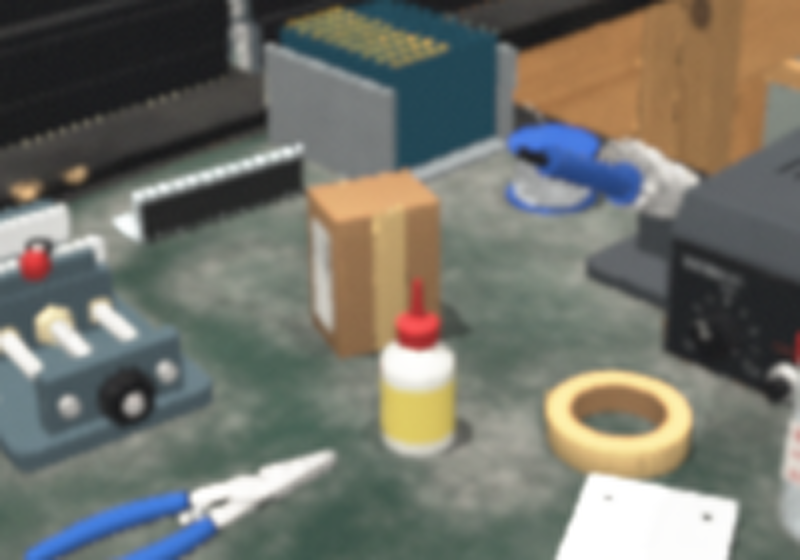

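View pics/tc.png

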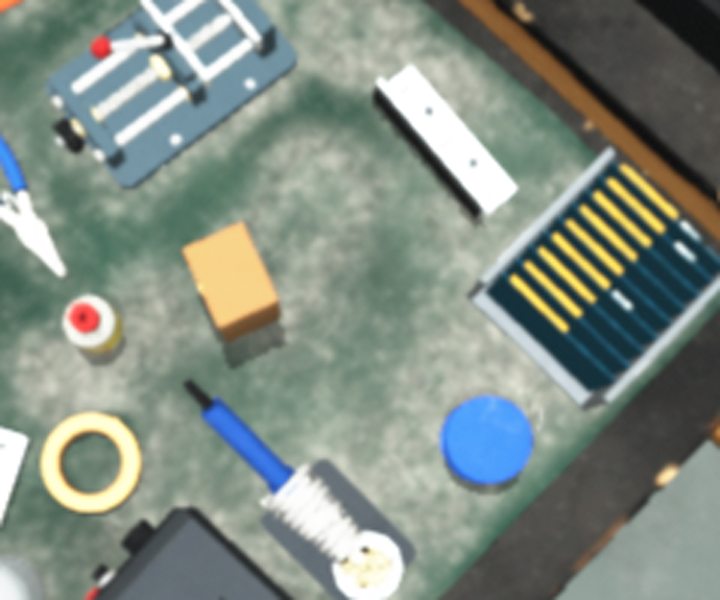

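Run:
```python
from h import *
T=lambda x,y:(220+x/3,100+y/3)
S=lambda x,y:(220+x/4,160+y/4)
P=[atz("top",*T(*q),.085) for q in[(184,250),(242,222),(279,302),(222,328)]]
for p in P: print(p.round(4))
print([np.linalg.norm(P[i]-P[(i+1)%4]).round(4) for i in range(4)], sum(P)/4)
Q=[atz("side",*S(*q),.085) for q in[(307,187),(320,222),(440,205),(405,172)]]
for p in Q: print("s",p.round(4))
a=atz("top",*T(377,86),.034);b=atz("top",*T(485,213),.034);print("stop",a,b,np.linalg.norm(a-b),(a+b)/2)
n=a-b;print("tangent deg",np.degrees(np.arctan2(n[1],n[0])))
a=atz("side",*S(134,195),.034);b=atz("side",*S(303,148),.034);print("stop side",a,b,np.linalg.norm(a-b),(a+b)/2); n=a-b;print("tangent deg",np.degrees(np.arctan2(n[1],n[0])))
a=atz("side",*S(146,240),0);b=atz("side",*S(304,188),0);print("foot side",a,b,np.linalg.norm(a-b),(a+b)/2); n=a-b;print("tangent deg",np.degrees(np.arctan2(n[1],n[0])))
print("iron cable end",tri(S(512,140),T(188,384)),"handle start",tri(S(545,158),T(212,405)),"handle end",tri(S(635,190),T(285,485)))
print("bottle base side",atz("side",*S(417,440),0),"tip",tri(S(418,285),T(86,318)))
print("rack corner",tri(S(395,90),T(476,290)))
```

```text
[0.5958 0.4032 0.085 ]
[0.6152 0.364  0.085 ]
[0.5602 0.3386 0.085 ]
[0.5425 0.3767 0.085 ]
[np.float64(0.0437), np.float64(0.0606), np.float64(0.042), np.float64(0.0595)] [0.57842331 0.37062495 0.085     ]
s [0.6158 0.3679 0.085 ]
s [0.6051 0.4106 0.085 ]
s [0.5435 0.3894 0.085 ]
s [0.5632 0.3475 0.085 ]
stop [0.72882417 0.26869733 0.034     ] [0.63325444 0.19201503 0.034     ] 0.12253060109612983 [0.68103931 0.23035618 0.034     ]
tangent deg 38.742518544557605
stop side [0.73374192 0.27181109 0.034     ] [0.63583094 0.19768874 0.034     ] 0.12280342491602644 [0.68478643 0.23474992 0.034     ]
tangent deg 37.12711355912262
foot side [0.73003375 0.2662406  0.        ] [0.63736606 0.18731772 0.        ] 0.12172148832766551 [0.6836999  0.22677916 0.        ]
tangent deg 40.42025484594862
iron cable end (array([0.5039283 , 0.39487119, 0.12448072]), np.float64(0.005433421100638294)) handle start (array([0.48887677, 0.38089425, 0.10867066]), np.float64(0.0005329233058731292)) handle end (array([0.43678594, 0.33460707, 0.06897868]), np.float64(0.004054531090258678))
bottle base side [0.55377728 0.48098609 0.        ] tip (array([0.5514663, 0.4694659, 0.0805474]), np.float64(0.0034191807867700024))
rack corner (array([0.57199169, 0.20558396, 0.07790939]), np.float64(0.004543024008520781))
```

```bash
cat >> h.py <<'E'
from scipy.spatial.transform import Rotation as Ro
def plan(target,yawdeg):
    s=ctrl.get_state();R=Ro.from_rotvec(s["tool_rot"]);M=R.as_matrix()
    print("t",s["time"],"pos",s["position"].round(4),"F",s["ft_force"].round(2),"q",s["joint_positions"].round(2))
    print("tool y yaw",np.degrees(np.arctan2(M[1,1],M[0,1])),"z yaw",np.degrees(np.arctan2(M[1,2],M[0,2])))
    u=np.array([np.cos(np.radians(yawdeg)),np.sin(np.radians(yawdeg)),0])
    for sg in(1,-1):
        x=np.array([0,0,-1.]);z=sg*u;y=np.cross(z,x)
        T=Ro.from_matrix(np.stack([x,y,z],1));rv=(R.inv()*T).as_rotvec()
        print("z=",sg,"u  rotvec tool",rv.round(4),"|",np.degrees(np.linalg.norm(rv)).round(1))
    d=np.array(target)-s["position"];print("shift world cm",(100*d).round(2),"tool now cm",(100*M.T@d).round(2))
E
python3 - <<'E'
from h import *
plan([.559,.419,.25],-65.5)
for X in [(.26,.596,.0)]: print(proj("top",X))
print("white bottle top",tri((440,232),(213,298)),"cabinet top corner", atz("side",484,193,.2),atz("side",640,228,.2))
E
```

```text
t 0.8 pos [0.2596 0.5959 0.2226] F [-0.16  0.31 -0.15] q [-1.15  0.32 -0.07  1.45  0.02  1.37 -0.06]
tool y yaw 66.46447867346919 z yaw -23.53552183094932
z= 1 u  rotvec tool [ 7.324e-01  0.000e+00 -1.000e-04] | 42.0
z= -1 u  rotvec tool [-2.4092e+00  2.0000e-04  1.0000e-04] | 138.0
shift world cm [ 29.94 -17.69   2.74] tool now cm [-2.74 -4.26 34.51]
[192.91856507 345.29722358]
white bottle top (array([0.36162733, 0.52830696, 0.11373799]), np.float64(0.014519303175782108)) cabinet top corner [0.30659816 0.56058962 0.2       ] [0.15961151 0.67009808 0.2       ]
```

Emit:
step_arm(increments=[-4, 0, 0, 0, 0, 0, -4, 0, 0, 0, 0, 0, 0, -0.5, 4, 0, 0, 0, 0, -0.5, 4, 0, 0, 0, 0, -0.5, 4, 0, 0, 0, 0, -0.5, 4, 0, 0, 0, 0, -0.5, 4, 0, 0, 0, 0, -0.5, 4, 0, 0, 0, 0, -0.5, 4, 0, 0, 0, 0, -0.5, 4, 0, 0, 0, 0, -0.3, 2.5, 0, 0, 0, 0, 0, 0, 0, 0, 0], fingers=30)

```text
time: 2.3
position: [0.5603, 0.417, 0.3022]
tool_rot: [0.324, 1.546, -0.326]
ft_force: [-1.1, 0.2, -0.3]
grip_width: 0.303
```

Emit:
step_arm(increments=[0, 0, 0, 0.092, 0, 0, 0, 0, 0, 0.092, 0, 0, 0, 0, 0, 0.092, 0, 0, 0, 0, 0, 0.092, 0, 0, 0, 0, 0, 0.092, 0, 0, 0, 0, 0, 0.092, 0, 0, 0, 0, 0, 0.092, 0, 0, 0, 0, 0, 0.088, 0, 0, 0, 0, 0, 0, 0, 0, 0, 0, 0, 0, 0, 0])

```text
time: 3.55
position: [0.5576, 0.42, 0.3027]
tool_rot: [0.886, 1.384, -0.886]
ft_force: [-0.1, 0.4, -0.4]
grip_width: 0.301
```

Run:
```python
from h import *
plan([.559,.419,.075],-65.5)
print(ctrl.get_state()["grip_width"])
im=ctrl.get_image("side");cv2.imwrite("pics/s1.png",cv2.resize(im[40:300,180:480,::-1],None,fx=2.3,fy=2.3,interpolation=cv2.INTER_CUBIC))
```

```text
t 3.55 pos [0.5576 0.42   0.3027] F [-0.06  0.37 -0.38] q [-0.82  0.41  0.21  1.19 -0.08  1.55 -0.2 ]
tool y yaw 24.719320776592212 z yaw -65.28068451529799
z= 1 u  rotvec tool [ 0.0038 -0.0008  0.0001] | 0.2
z= -1 u  rotvec tool [-3.1378e+00 -2.0000e-04 -1.3000e-03] | 179.8
shift world cm [  0.14  -0.1  -22.77] tool now cm [22.77  0.09  0.17]
0.3005513782509133
```

View pics/s1.png

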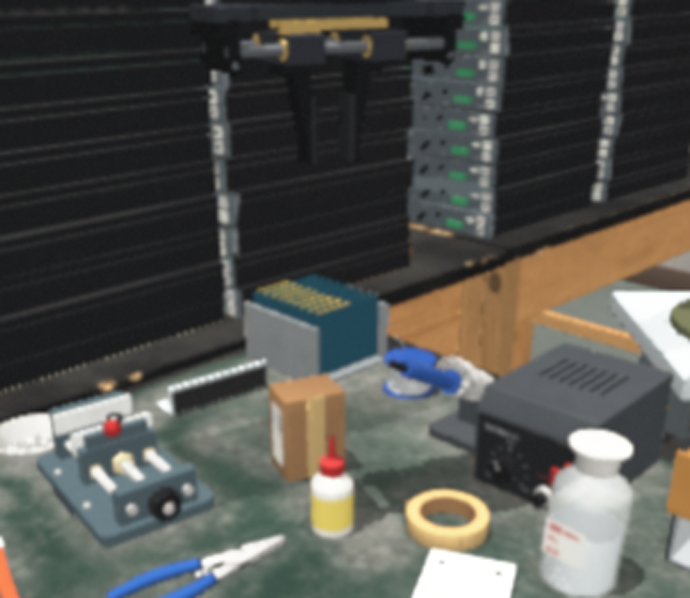

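The gripper body spans the jaw direction and stands above everything. I'll go down behind the carton to z 0.075, which puts the body about 20 mm above the iron's cable end.

Emit:
step_arm(increments=[4, 0, 0, 0, 0, 0, 4, 0, 0, 0, 0, 0, 4, 0, 0, 0, 0, 0, 4, 0, 0, 0, 0, 0, 3, 0, 0, 0, 0, 0, 2, 0, 0, 0, 0, 0, 1.3, 0, 0, 0, 0, 0, 0, 0, 0, 0, 0, 0])

```text
time: 4.6
position: [0.5585, 0.4186, 0.0791]
tool_rot: [0.888, 1.382, -0.889]
ft_force: [0.8, -0.0, 0.2]
grip_width: 0.303
```

Run:
```python
from h import *
plan([.559,.419,.075],-65.5)
im=ctrl.get_image("side");cv2.imwrite("pics/s2.png",cv2.resize(im[120:300,200:420,::-1],None,fx=3.3,fy=3.3,interpolation=cv2.INTER_CUBIC))
im=ctrl.get_image("top");cv2.imwrite("pics/t2.png",cv2.resize(im[100:300,220:460,::-1],None,fx=3,fy=3,interpolation=cv2.INTER_CUBIC))
```

```text
t 4.6 pos [0.5585 0.4186 0.0791] F [ 0.8  -0.05  0.17] q [-0.82  0.52  0.19  1.48 -0.1   1.15 -0.18]
tool y yaw 24.535389912386577 z yaw -65.46460073977806
z= 1 u  rotvec tool [0.0006 0.0002 0.0009] | 0.1
z= -1 u  rotvec tool [-3.141e+00 -1.300e-03  3.000e-04] | 180.0
shift world cm [ 0.05  0.04 -0.41] tool now cm [ 0.41  0.06 -0.01]
```

View pics/s2.png

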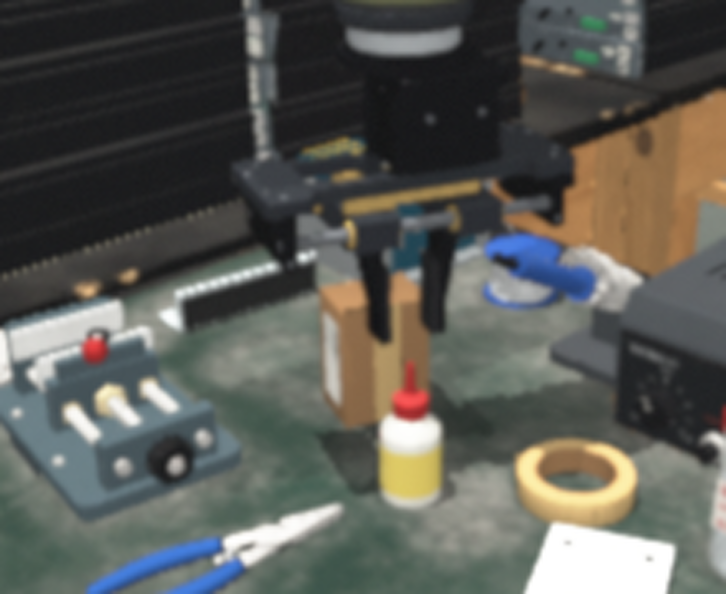

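View pics/t2.png

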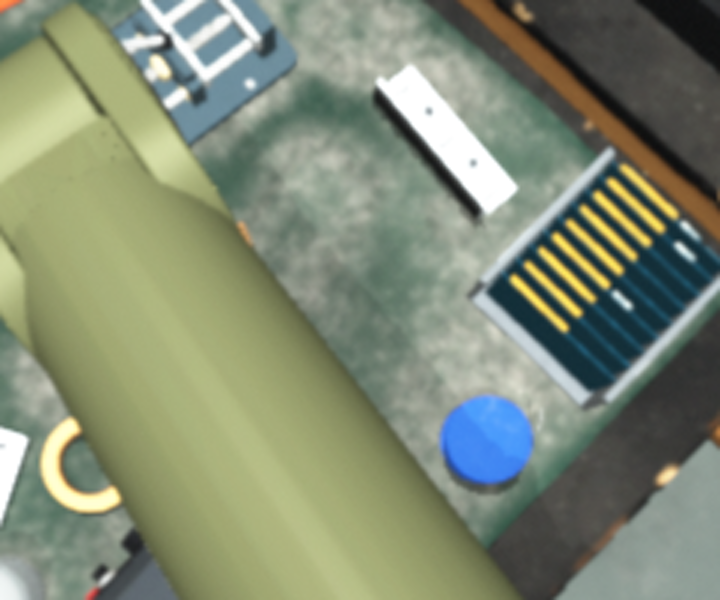

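Run:
```python
from h import *
f=lambda X:((proj("side",X)-[200,120])*3.3).round(0)
print("tcp",f([.5585,.4186,.0791]),"lidc z.079",f([.571,.392,.079]),"z0",f([.571,.392,0.0]))
c=np.array([.571,.392]);u=np.array([.415,-.91]);t=np.array([.91,.415])
for s in(30,-30):
  for z in(0,.085): print(s,z,f([*(c+t*s/1000),z]))
```

```text
tcp [404. 330.] lidc z.079 [386. 311.] z0 [387. 418.]
30 0 [345. 427.]
30 0.085 [342. 311.]
-30 0 [429. 409.]
-30 0.085 [429. 295.]
```

The projected lid corners match the picture, so the fingers are centred on the lid. Pushing now.

Emit:
step_arm(increments=[0.3, 0, 0.8, 0, 0, 0, 0, 0, 0.6, 0, 0, 0, 0, 0, 0.4, 0, 0, 0, 0, 0, 0.4, 0, 0, 0, 0, 0, 0.4, 0, 0, 0, 0, 0, 0.4, 0, 0, 0, 0, 0, 0.4, 0, 0, 0, 0, 0, 0.4, 0, 0, 0])

```text
time: 5.7
position: [0.5746, 0.3839, 0.0766]
tool_rot: [0.888, 1.382, -0.888]
ft_force: [0.7, -0.3, -1.2]
grip_width: 0.301
```

Run:
```python
from h import *
plan([.583,.365,.075],-65.5)
im=ctrl.get_image("side");cv2.imwrite("pics/s3.png",cv2.resize(im[120:300,200:420,::-1],None,fx=3.3,fy=3.3,interpolation=cv2.INTER_CUBIC))
```

```text
t 5.7 pos [0.5746 0.3839 0.0766] F [ 0.66 -0.31 -1.19] q [-0.77  0.5   0.2   1.51 -0.1   1.14 -0.13]
tool y yaw 24.523550600141352 z yaw -65.47644940234674
z= 1 u  rotvec tool [ 0.0004  0.0001 -0.    ] | 0.0
z= -1 u  rotvec tool [-3.1412e+00  0.0000e+00  1.0000e-04] | 180.0
shift world cm [ 0.84 -1.89 -0.16] tool now cm [ 0.16 -0.02  2.07]
```

View pics/s3.png

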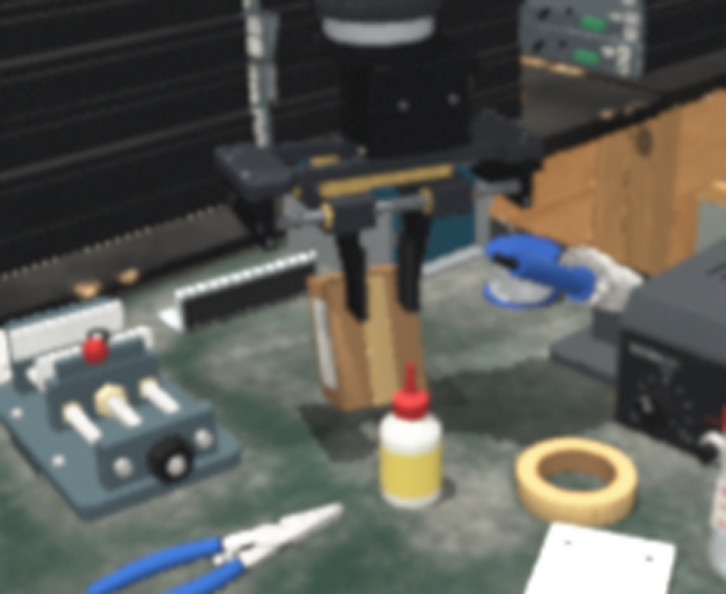

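The carton is tilting forward, with its lid's lower edge lifted at about (345,408). I'll carry on.

Emit:
step_arm(increments=[0, 0, 0.3, 0, 0, 0, 0, 0, 0.3, 0, 0, 0, 0, 0, 0.3, 0, 0, 0, 0, 0, 0.3, 0, 0, 0, 0, 0, 0.3, 0, 0, 0, 0, 0, 0.3, 0, 0, 0, 0, 0, 0, 0, 0, 0, 0, 0, 0, 0, 0, 0])

```text
time: 6.75
position: [0.5819, 0.3679, 0.0766]
tool_rot: [0.889, 1.382, -0.888]
ft_force: [-0.0, -0.2, 0.2]
grip_width: 0.301
```

Run:
```python
from h import *
plan([.583,.365,.075],-65.5)
im=ctrl.get_image("side");cv2.imwrite("pics/s4.png",cv2.resize(im[120:300,200:420,::-1],None,fx=3.3,fy=3.3,interpolation=cv2.INTER_CUBIC))
```

```text
t 6.75 pos [0.5819 0.3679 0.0766] F [-0.04 -0.19  0.18] q [-0.75  0.5   0.2   1.52 -0.11  1.14 -0.1 ]
tool y yaw 24.52812183663361 z yaw -65.47187708338487
z= 1 u  rotvec tool [ 0.0005 -0.0002 -0.0001] | 0.0
z= -1 u  rotvec tool [-3.1411e+00  1.0000e-04 -3.0000e-04] | 180.0
shift world cm [ 0.11 -0.29 -0.16] tool now cm [ 0.16 -0.02  0.31]
```

View pics/s4.png

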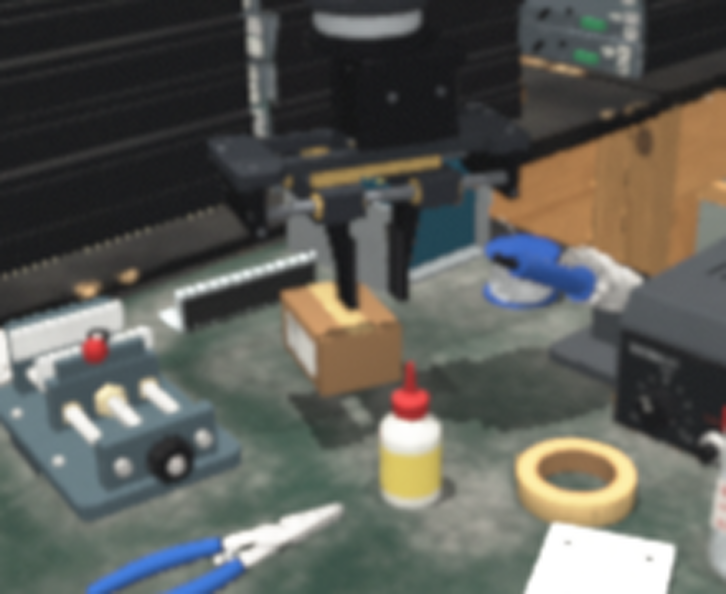

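The carton has fallen onto its base with the tape up. Its trailing end's foot runs from about (322,395) to (401,382) in the crop. I'll measure its pose.

Run:
```python
from h import *
S=lambda x,y:(200+x/3.3,120+y/3.3)
im=cv2.imread("pics/s4.png")
cv2.imwrite("pics/s4z.png",cv2.resize(im[260:420,250:430],None,fx=4,fy=4,interpolation=cv2.INTER_CUBIC))
ctrl.get_image("top")
for n in("side","top"):
    p=ctrl.camera_params(n);R=np.array(p["R"]);t=np.array(p["t"])
    for o in("carton","carton_far","carton_lid","stop","flux_bottle"):
        for d in ctrl.spot_point(n,o)[:1]:
            print(n,o,round(d["score"],2),np.round(R.T@(np.array(d["xyz"])-t),4))
```

```text
side carton 0.93 [6.071e-01 3.145e-01 6.000e-04]
side carton_far 0.61 [0.6277 0.2725 0.0011]
side carton_lid 0.82 [0.6064 0.3144 0.0456]
side stop 0.91 [ 0.6837  0.237  -0.0014]
side flux_bottle 0.78 [5.580e-01 4.753e-01 3.000e-04]
top carton_lid 0.51 [ 0.6834  0.2343 -0.003 ]
top stop 0.77 [ 0.6828  0.2343 -0.0009]
top flux_bottle 0.65 [ 0.55    0.4715 -0.0056]
```

View pics/s4z.png

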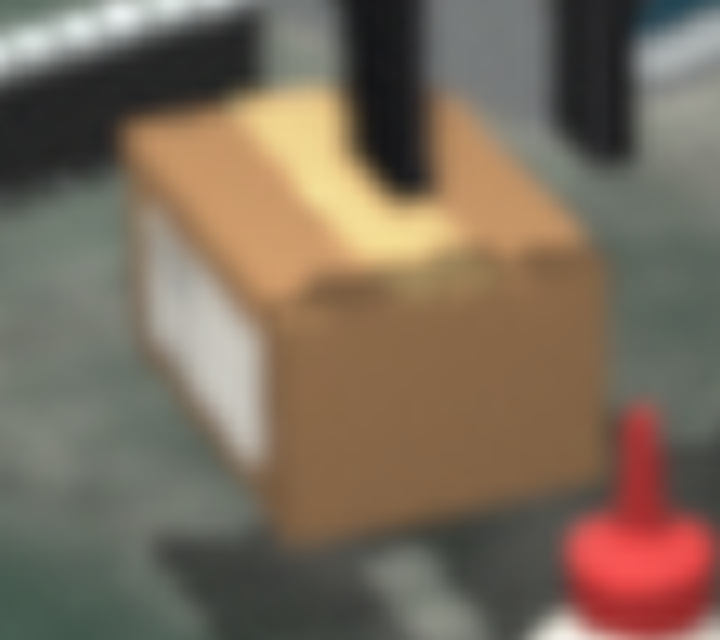

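Run:
```python
from h import *
S=lambda x,y:(200+x/3.3,120+y/3.3)
a=atz("side",*S(321.2,397),0);b=atz("side",*S(401,379.5),0);print("foot",a,b,np.linalg.norm(a-b),(a+b)/2,np.degrees(np.arctan2(*(a-b)[[1,0]])))
print("vice ball",tri((229,226.2),(254,115.7)))
plan([.5737,.3673,.0766],-51.3)
# stop face direction fit from images
b=cv2.imread("pics/t2.png")[30:240,350:560];cv2.imwrite("pics/stopz.png",cv2.resize(b,None,fx=2.8,fy=2.8,interpolation=cv2.INTER_CUBIC))
```

```text
foot [0.61764767 0.3656995  0.        ] [0.56357297 0.34012805 0.        ] 0.059816150730553234 [0.59061032 0.35291378 0.        ] 25.309058874640954
vice ball (array([0.73986644, 0.46310604, 0.08671616]), np.float64(0.00047026826378992727))
t 7.35 pos [0.582  0.3678 0.0766] F [-0.45 -0.41  0.24] q [-0.75  0.5   0.2   1.52 -0.11  1.14 -0.1 ]
tool y yaw 24.5214632391883 z yaw -65.47853680584439
z= 1 u  rotvec tool [-0.2475  0.     -0.    ] | 14.2
z= -1 u  rotvec tool [ 2.8941e+00 -1.0000e-04 -0.0000e+00] | 165.8
shift world cm [-0.83 -0.05  0.  ] tool now cm [-0.   -0.77 -0.3 ]
```

View pics/stopz.png

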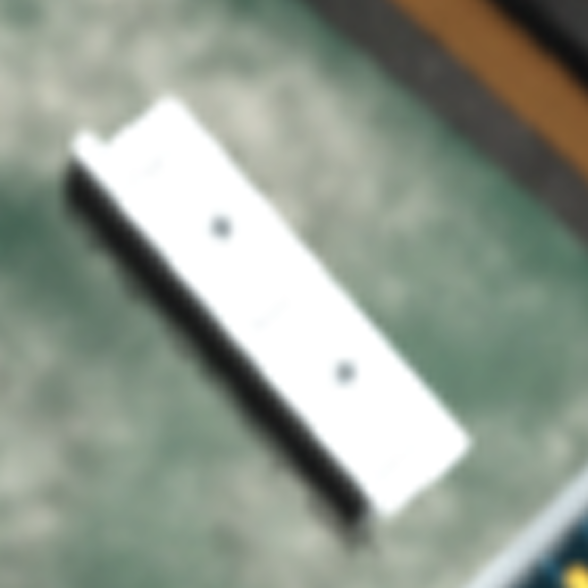

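Run:
```python
from h import *
T=lambda x,y:(220+(350+x/2.8)/3,100+(30+y/2.8)/3)
for a,b,z in[((72,157),(378,515),.034),((221,227),(345,372),.003),((175,97),(469,440),.003),((68,200),(355,540),0)]:
    p=atz("top",*T(*a),z);q=atz("top",*T(*b),z);d=p-q;print(p[:2].round(4),q[:2].round(4),np.linalg.norm(d).round(4),np.degrees(np.arctan2(d[1],d[0])).round(2),((p+q)/2)[:2].round(4))
```

```text
[0.7288 0.2696] [0.6326 0.192 ] 0.1236 38.89 [0.6807 0.2308]
[0.7195 0.2279] [0.6791 0.1954] 0.0519 38.74 [0.6993 0.2116]
[0.7564 0.2398] [0.6603 0.1628] 0.1231 38.68 [0.7083 0.2013]
[0.7283 0.2689] [0.6337 0.1933] 0.1211 38.62 [0.681  0.2311]
```

Emit:
step_arm(increments=[0, -0.4, -0.2, 0, 0, 0, 0, -0.4, -0.1, 0, 0, 0, 0, 0, 0, -0.083, 0, 0, 0, 0, 0, -0.083, 0, 0, 0, 0, 0, -0.082, 0, 0, 0, 0, 0, 0, 0, 0, 1.6, 0, 0, 0, 0, 0, 1.6, 0, 0, 0, 0, 0, 1.4, 0, 0, 0, 0, 0, 0, 0, 0, 0, 0, 0, 0, 0, 0, 0, 0, 0])

```text
time: 8.72
position: [0.5737, 0.3673, 0.0307]
tool_rot: [0.699, 1.455, -0.698]
ft_force: [-0.2, 0.5, -0.2]
grip_width: 0.3
```

Run:
```python
from h import *
plan([.5737,.3673,.03],-51.3)
im=ctrl.get_image("side");cv2.imwrite("pics/s5.png",cv2.resize(im[120:300,200:420,::-1],None,fx=3.3,fy=3.3,interpolation=cv2.INTER_CUBIC))
```

```text
t 8.725 pos [0.5737 0.3673 0.0307] F [-0.2   0.49 -0.2 ] q [-0.72  0.53  0.15  1.57 -0.09  1.05  0.13]
tool y yaw 38.72523704694481 z yaw -51.27476472811841
z= 1 u  rotvec tool [ 0.0004  0.0001 -0.0004] | 0.0
z= -1 u  rotvec tool [-3.1412e+00  6.0000e-04  1.0000e-04] | 180.0
shift world cm [ 0.   -0.   -0.07] tool now cm [ 0.07 -0.    0.  ]
```

View pics/s5.png

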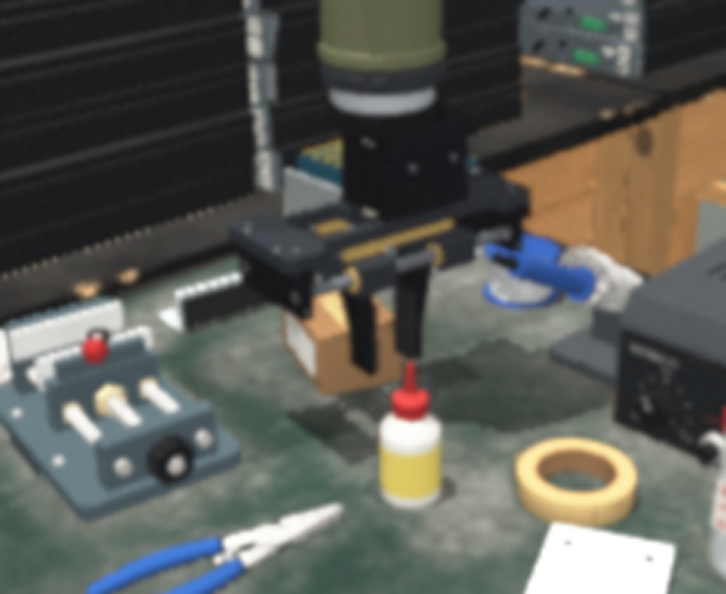

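The fingers are down behind the trailing end, square to the stop and touching nothing. I'll push 50 mm, then look.

Emit:
step_arm(increments=[0, 0, 0.4, 0, 0, 0, 0, 0, 0.4, 0, 0, 0, 0, 0, 0.4, 0, 0, 0, 0, 0, 0.4, 0, 0, 0, 0, 0, 0.4, 0, 0, 0, 0, 0, 0.5, 0, 0, 0, 0, 0, 0.5, 0, 0, 0, 0, 0, 0.5, 0, 0, 0, 0, 0, 0.5, 0, 0, 0, 0, 0, 0.5, 0, 0, 0, 0, 0, 0.4, 0, 0, 0, 0, 0, 0, 0, 0, 0])

```text
time: 10.28
position: [0.6046, 0.3282, 0.0305]
tool_rot: [0.699, 1.455, -0.699]
ft_force: [0.6, -0.3, -0.1]
grip_width: 0.301
```

Run:
```python
from h import *
plan([.5737,.3673,.03],-51.3)
im=ctrl.get_image("side");cv2.imwrite("pics/s6.png",cv2.resize(im[160:260,240:380,::-1],None,fx=5.5,fy=5.5,interpolation=cv2.INTER_CUBIC))
for n in("side",):
    p=ctrl.camera_params(n);R=np.array(p["R"]);t=np.array(p["t"])
    for o in("carton","carton_far","carton_lid","stop"):
        for d in ctrl.spot_point(n,o)[:1]:
            print(n,o,round(d["score"],2),np.round(R.T@(np.array(d["xyz"])-t),4))
```

```text
t 10.275 pos [0.6046 0.3282 0.0305] F [ 0.64 -0.29 -0.05] q [-0.66  0.54  0.16  1.55 -0.1   1.06  0.2 ]
tool y yaw 38.687486420542434 z yaw -51.31251509892102
z= 1 u  rotvec tool [-0.0002  0.0007 -0.    ] | 0.0
z= -1 u  rotvec tool [ 3.1414e+00 -1.0000e-04 -1.1000e-03] | 180.0
shift world cm [-3.09  3.91 -0.05] tool now cm [ 0.05  0.03 -4.99]
side carton 0.7 [ 0.6421  0.2887 -0.    ]
side carton_far 0.93 [ 0.6672  0.2547 -0.0025]
side carton_lid 0.63 [0.6388 0.2903 0.0481]
side stop 0.65 [0.6842 0.2343 0.0007]
```

View pics/s6.png

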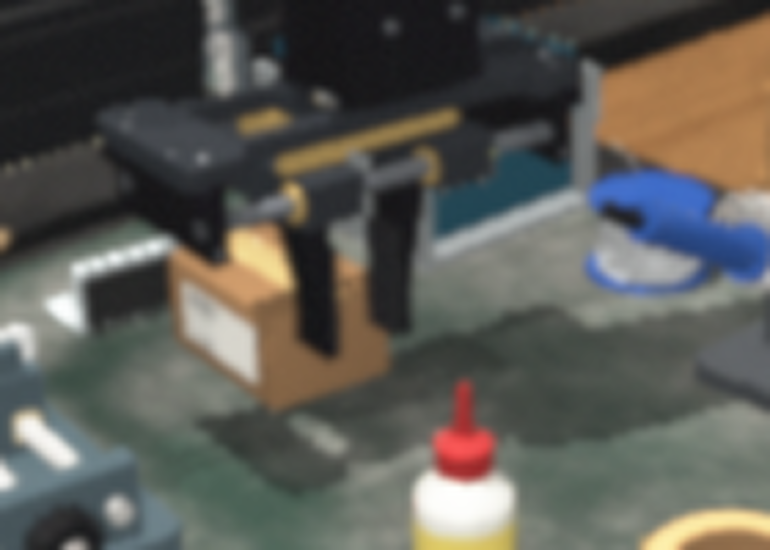

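Run:
```python
from h import *
S=lambda x,y:(240+x/5.5,160+y/5.5)
a,b,c=[atz("side",*S(*q),0) for q in[(273,412),(389,372),(181,336)]]
ang=lambda d:np.degrees(np.arctan2(d[1],d[0]))
print(a,b,c,np.linalg.norm(a-b),ang(a-b),np.linalg.norm(c-a),ang(c-a))
u=np.array([.625,-.780,0])
for st in([.6835,.235,0],[.681,.231,0]): print([(np.array(st)-q)@u for q in(a,b,c)])
```

```text
[0.63786318 0.34116303 0.        ] [0.59073211 0.30446488 0.        ] [0.68756297 0.27155318 0.        ] 0.059733514816284396 37.9057662824741 0.08553128905233706 -54.47406007023887
[np.float64(0.1113301782118507), np.float64(0.11216253578503656), np.float64(0.025972120336394643)]
[np.float64(0.11288767821185071), np.float64(0.11372003578503657), np.float64(0.02752962033639466)]
```

It is square to within about 1° (foot edge at 37.9° against 38.7°), with a gap of about 26 mm. I'll close in gradually.

Emit:
step_arm(increments=[0, 0, 0.4, 0, 0, 0, 0, 0, 0.4, 0, 0, 0, 0, 0, 0.4, 0, 0, 0, 0, 0, 0.4, 0, 0, 0, 0, 0, 0.3, 0, 0, 0, 0, 0, 0.2, 0, 0, 0, 0, 0, 0, 0, 0, 0])

```text
time: 11.4
position: [0.6175, 0.3123, 0.0306]
tool_rot: [0.699, 1.455, -0.699]
ft_force: [0.5, -0.7, -0.5]
grip_width: 0.297
```

Emit:
step_arm(increments=[0, 0, 0.1, 0, 0, 0, 0, 0, 0.1, 0, 0, 0, 0, 0, 0, 0, 0, 0])

```text
time: 11.78
position: [0.6186, 0.3111, 0.0307]
tool_rot: [0.699, 1.455, -0.698]
ft_force: [-0.6, 0.5, -0.0]
grip_width: 0.298
```

Emit:
step_arm(increments=[0, 0, 0.1, 0, 0, 0, 0, 0, 0, 0, 0, 0])

```text
time: 12.02
position: [0.6192, 0.3102, 0.0306]
tool_rot: [0.699, 1.455, -0.698]
ft_force: [0.4, 0.7, -0.0]
grip_width: 0.3
```

Emit:
step_arm(increments=[0, 0, 0.1, 0, 0, 0, 0, 0, 0, 0, 0, 0])

```text
time: 12.28
position: [0.6199, 0.3094, 0.0306]
tool_rot: [0.699, 1.455, -0.698]
ft_force: [-0.5, 0.6, 1.0]
grip_width: 0.296
```

Emit:
step_arm(increments=[0, 0, 0.1, 0, 0, 0, 0, 0, 0, 0, 0, 0])

```text
time: 12.52
position: [0.6205, 0.3086, 0.0306]
tool_rot: [0.699, 1.455, -0.698]
ft_force: [0.2, 0.1, 0.7]
grip_width: 0.299
```

Emit:
step_arm(increments=[0, 0, 0.1, 0, 0, 0, 0, 0, 0, 0, 0, 0])

```text
time: 12.78
position: [0.6211, 0.3078, 0.0306]
tool_rot: [0.699, 1.455, -0.698]
ft_force: [-0.7, 0.3, 0.0]
grip_width: 0.297
```

Run:
```python
from h import *
plan([.5737,.3673,.03],-51.3)
im=ctrl.get_image("side");cv2.imwrite("pics/s7.png",cv2.resize(im[160:260,240:380,::-1],None,fx=5.5,fy=5.5,interpolation=cv2.INTER_CUBIC))
im=ctrl.get_image("top");cv2.imwrite("pics/t7.png",cv2.resize(im[100:220,290:430,::-1],None,fx=4.5,fy=4.5,interpolation=cv2.INTER_CUBIC))
```

```text
t 12.775 pos [0.6211 0.3078 0.0306] F [-0.68  0.26  0.03] q [-0.62  0.55  0.17  1.53 -0.1   1.06  0.25]
tool y yaw 38.72599775092706 z yaw -51.27400318768337
z= 1 u  rotvec tool [ 0.0005  0.0001 -0.0002] | 0.0
z= -1 u  rotvec tool [-3.1411e+00  3.0000e-04  1.0000e-04] | 180.0
shift world cm [-4.74  5.95 -0.06] tool now cm [ 0.06  0.02 -7.61]
```

View pics/s7.png

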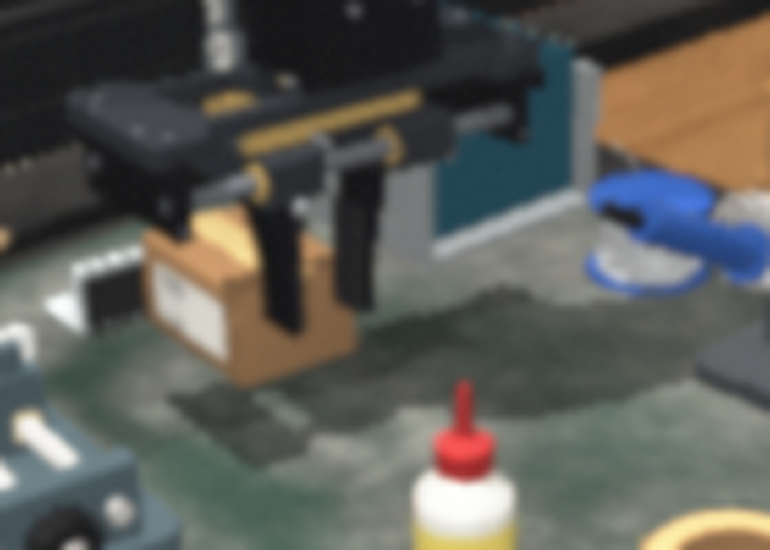

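View pics/t7.png

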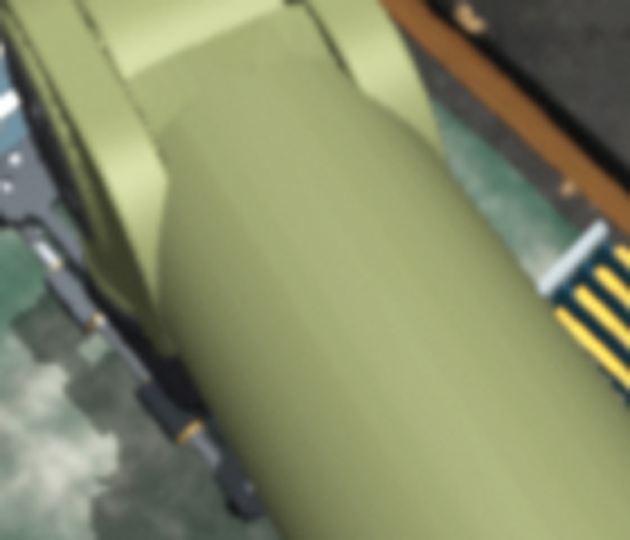

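Emit:
step_arm(increments=[0, 0, 0.1, 0, 0, 0, 0, 0, 0, 0, 0, 0])

```text
time: 13.12
position: [0.6212, 0.3077, 0.0306]
tool_rot: [0.698, 1.457, -0.698]
ft_force: [-2.0, 1.1, 0.6]
grip_width: 0.304
```

Emit:
step_arm(increments=[0, 0, 0.1, 0, 0, 0, 0, 0, 0, 0, 0, 0])

```text
time: 13.38
position: [0.6212, 0.3076, 0.0306]
tool_rot: [0.698, 1.458, -0.698]
ft_force: [-4.8, 3.1, 2.4]
grip_width: 0.296
```

Emit:
step_arm(increments=[0, 0, 0.1, 0, 0, 0, 0, 0, 0, 0, 0, 0])

```text
time: 13.62
position: [0.6212, 0.3076, 0.0306]
tool_rot: [0.698, 1.459, -0.697]
ft_force: [-4.8, 4.8, 2.7]
grip_width: 0.3
```

Contact at about 7 N. I'll ease back 20 mm, then go straight up and away.

Emit:
step_arm(increments=[0, 0, -0.2, 0, 0, 0, 0, 0, -0.4, 0, 0, 0, 0, 0, -0.6, 0, 0, 0, 0, 0, -0.8, 0, 0, 0, -2, 0, 0, 0, 0, 0, -4, 0, 0, 0, 0, 0, -5, 0, 0, 0, 0, 0, -5, 0, 0, 0, 0, 0, -5, 0, 0, 0, 0, 0, -2, 0, 0, 0, 0, 0, 0, 0, 0, 0, 0, 0])

```text
time: 15.0
position: [0.6112, 0.3213, 0.2629]
tool_rot: [0.701, 1.453, -0.696]
ft_force: [-0.5, 0.1, 0.0]
grip_width: 0.3
```

Emit:
step_arm(increments=[0, 0, -4, 0, 0, 0, 0, 0, -5, 0, 0, 0, 0, 0, -5, 0, 0, 0, 0, 0, -5, 0, 0, 0, 0, 0, -5, 0, 0, 0, 0, 0, 0, 0, 0, 0, 0, 0, 0, 0, 0, 0])

```text
time: 15.88
position: [0.4601, 0.5073, 0.2584]
tool_rot: [0.695, 1.455, -0.701]
ft_force: [0.6, -0.5, 0.5]
grip_width: 0.298
```

Run:
```python
from h import *
s=ctrl.get_state();print(s["time"],s["position"],s["ft_force"])
im=ctrl.get_image("side");cv2.imwrite("pics/s8.png",cv2.resize(im[160:260,240:380,::-1],None,fx=5.5,fy=5.5,interpolation=cv2.INTER_CUBIC))
im=ctrl.get_image("top");cv2.imwrite("pics/t8.png",cv2.resize(im[90:220,290:430,::-1],None,fx=4.5,fy=4.5,interpolation=cv2.INTER_CUBIC))
for n in("side","top"):
    p=ctrl.camera_params(n);R=np.array(p["R"]);t=np.array(p["t"])
    for o in("carton","carton_far","carton_lid","stop","solder_reel","flux_bottle","tape_roll"):
        for d in ctrl.spot_point(n,o)[:1]:
            print(n,o,round(d["score"],2),np.round(R.T@(np.array(d["xyz"])-t),4))
```

```text
15.875 [0.46014295 0.50725738 0.25836656] [ 0.58691901 -0.49041075  0.49914957]
side carton 0.93 [ 0.6585  0.2677 -0.0027]
side carton_far 0.85 [ 0.6864  0.2337 -0.0026]
side carton_lid 0.57 [0.6562 0.2685 0.0464]
side stop 0.45 [0.6861 0.235  0.0013]
side solder_reel 0.59 [ 0.4752  0.197  -0.0015]
side flux_bottle 0.66 [ 0.5549  0.4741 -0.003 ]
side tape_roll 0.6 [ 0.4499  0.4789 -0.002 ]
top carton 0.62 [ 0.6518  0.2686 -0.0029]
top carton_far 0.79 [0.682  0.2371 0.0012]
top carton_lid 0.61 [0.6579 0.2639 0.0479]
top stop 0.86 [ 0.6842  0.2394 -0.0007]
top solder_reel 0.88 [ 0.4694  0.1958 -0.0046]
top flux_bottle 0.74 [ 0.5512  0.4733 -0.0046]
top tape_roll 0.58 [0.4543 0.4738 0.0039]
```

View pics/s8.png

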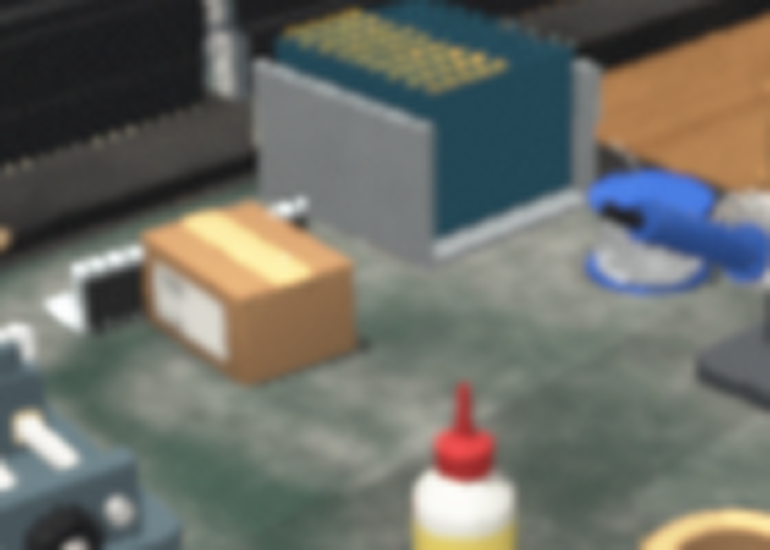

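View pics/t8.png

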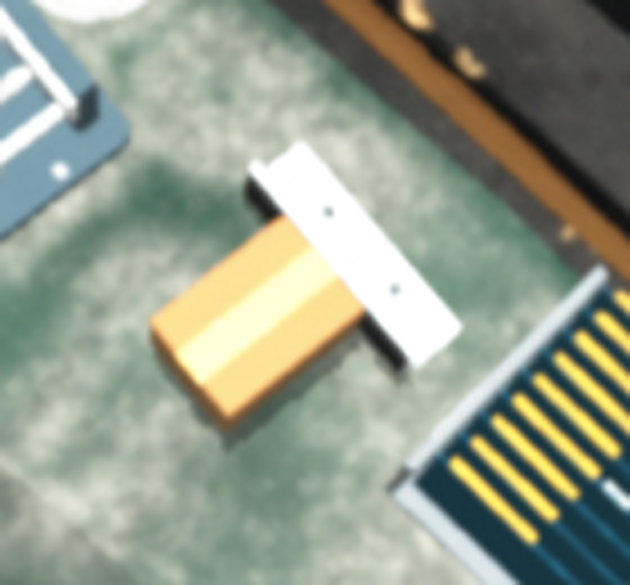

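In the top view the carton sits against the rubber, from about (285,215) to (365,320), with its lid tape up. I'll check the squareness in numbers before handing in.

Run:
```python
from h import *
S=lambda x,y:(240+x/5.5,160+y/5.5)
T=lambda x,y:(290+x/4.5,90+y/4.5)
ang=lambda d:np.degrees(np.arctan2(d[1],d[0])).round(2)
for nm,a,b in[("side foot",atz("side",*S(247,385),0),atz("side",*S(356,348),0)),("top trail",atz("top",*T(150,324),.045),atz("top",*T(224,416),.045)),
  ("top left long",atz("top",*T(285,215),.045),atz("top",*T(150,324),.045)),("top right long",atz("top",*T(370,316),.045),atz("top",*T(232,412),.045)),("stop top edge",atz("top",*T(250,165),.034),atz("top",*T(413,366),.034))]:
    print(nm,a.round(4),b.round(4),np.linalg.norm(a-b).round(4),ang(a-b))
```

```text
side foot [0.6518 0.3175 0.    ] [0.6069 0.282  0.    ] 0.0573 38.37
top trail [0.6506 0.3178 0.045 ] [0.6058 0.2828 0.045 ] 0.0568 37.99
top left long [0.7044 0.253  0.045 ] [0.6506 0.3178 0.045 ] 0.0843 -50.3
top right long [0.6543 0.2132 0.045 ] [0.6077 0.2791 0.045 ] 0.0807 -54.72
stop top edge [0.7334 0.2689 0.034 ] [0.6325 0.1918 0.034 ] 0.127 37.38
```

```bash
python3 -c "
from bench import ctrl
print(ctrl.close_job())"
```

```text
the job is handed in; nothing more can be done
None
```

I tipped the carton over towards the stop, and it now lies on its base with the taped lid up. I pushed it square with both fingers across its trailing end until it met the rubber. It pressed on the stop with about 7 N at most. I then backed off, rose and moved clear. The job was handed in at about 16.7 s of the 38 s allowed.

**Flush:** the trailing edge measures about 84 mm from the rubber face, against the carton's 85 mm length. Neither picture shows a gap.

**Square:** the trailing edge measures 38.0 to 38.4°. The stop face measured 38.7° before the push and 37.4° in a rougher final reading. The carton's two long edges read less consistently, at −50.3° and −54.7° against an ideal −51.3°; I put that down to blurred corners in the picture.

**Other things:** the reel, bottle and tape roll measured within about 5 mm of where they started, roughly the detector's error. The arm ended with no contact force. I saw no sign of the gripper touching the iron or the rack, but clearance to both was only about 15–20 mm.

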